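Spin the banding wheel and brake it on its mark

ROBOT

A 7-joint arm with a two-finger parallel gripper is mounted at the origin on a cart in front of the work surface, level with it; the furniture and walls round the work are solid. World frame = base frame: x ahead of the robot, y to its left, z up, the work surface at z = 0. Lengths are in m, angles in rad, forces in N, time in s.
With the tool pointing down it reaches from about 0.35 to 0.9 m from the base axis. Payload 8.1 kg.
Tool frame: the origin (TCP) lies on the centre line of the jaws, within the pads' length; the fingertips stand 22 mm ahead of it and the grasp point (between the pads) lies 3 mm ahead of it (bot.tip_extent is the z of the fingertips in the tool frame, in m); z points along the fingers, y is the direction in which the jaws open and shut (so a half turn about z gives the same grasp; the last joint's range is limited). The gripper opens to 92 mm and grips with 3 to 60 N. Pads are 19 mm wide; open, the fingers measure 130 mm over their backs; the gripper's body (75 mm by 190 mm) begins 47 mm behind the grasp point.
Start: joints at [-1.246, 0.434, 0.025, 1.573, -0.012, 1.134, -0.075], TCP at [0.259, 0.569, 0.249] pointing down, gripper open.
Joint ranges: [-2.62, 2.62], [-0.44, 2.09], [-1.27, 1.32], [0.08, 2.57], [-1.32, 4.46], [0.12, 2], [-2.74, 2.74]. Speed limits (rad/s): [2.22, 2.22, 3.01, 3.01, 3.14, 3.14, 3.14].

INTERFACE

Orientations are given as a rotation vector (axis times angle).
In Python, from bench import bot, get_image, calibration, spotter gives the robot as it stands.
- The arm moves only by the tool arm_command, never from a script. Its argument "rows" is a list of rows, each a list of 7 numbers: the shift along the tool's x, y, z in cm, then the turn, a rotation vector about the tool's x, y, z in degrees, then the finger opening in cm, from 0 to 9.18. In form: [[x, y, z, wx, wy, wz, grip], ...]. A call has 1 to 12 rows; each row is the pose to reach, as a shift and turn from the pose measured when the call began, along the tool's axes at that moment; what a row does not reach only later rows make up. A row lasts 1/12 s, in which the tool goes at most 41.7 mm and 7.16 degrees, less where a joint would pass 70% of its speed; a pose out of reach is approached as far as the arm can. A call with a gripper value outside its range is refused whole. The fingers move at their own pace and stop on an object; "squeeze" is the grip in N (left out, the last holds). Time passes only in rows, so rows that repeat a pose let the fingers close. It gives the time, the measured TCP pose, the force and the opening at its end, in the units of the state.
- bot.get_state(): the state, without advancing time (a new reading comes with each control period).
- get_image(name): name is "scene" or "top" or "wrist"; returns the picture (384x512x3 uint8, red, green, blue); there is no depth.
- calibration(name): a dict with "fovy" (degrees; the focal length in pixels is half the picture's height over the tangent of half this angle, whatever the lens; pixels are square), "cx", "cy" (the principal point, pixels), "xyz" and "orientation" of the camera in the world; the wrist camera has in their place "T_tool_cam" (4x4, takes a point from camera to tool coordinates, whose origin is the TCP and whose axes are the flange's). Camera axes: x right, y up, looking along -z (the intrinsics and any distortion apply to the point x, -y, -z); pixel columns grow to the right and rows downward; lengths in m; the calibration is good to about 2 mm. A picture is of the moment at which its call begins: read the wrist's pose just before it. calibration takes no time and is no camera call.
- bot.hand_in(): hands the job in, once; it reports no verdict.
Trained networks look in the newest picture that a camera, given by its name, has taken for a name from the list of things; names that differ only in an ending like _2 or _b are one class to them, and where a whole thing is asked for, a point or a joint stands for the part that bears it (a point fixed in the world has none). Each returns a list of dicts, best first, with "confidence" (0 to 1); they miss things now and then, are a little off and sometimes report something else, mostly with a low value. They report only what shows in the picture. A call takes as long as a camera call. They do not tell look-alikes from the thing itself.
- spotter.masks_of(camera, name): "region" (384x512 bool, what is visible of it) and "pixel" ([row, column] in pixels, amid what is visible of it).
The state is a dict: "t": time; "q": joint angles; "dq": joint speeds; "tau": joint torques, N m; "eef_pos": TCP position; "orientation": TCP orientation; "ft_force": force on the tool from outside, world axes, zero at the start; "wrist_torque": the same for the moment, N m; "gripper_width": finger opening in m.
Only numpy, scipy, OpenCV 4.12 (cv2) and the standard library are available. Lean on these libraries where they do the work, as an engineer would, in place of code of your own. Each camera call takes 0.05 s, during which the arm holds its last target. There are 200 camera calls.

TASK

Give the banding wheel a test spin and park it: with a fingertip, flick the brass peg so that the wheel spins freely anticlockwise as seen from above, and let it coast until it has gone round at least one full turn. Then, leaving the peg alone, brake it by pressing a fingertip lightly on the top of the spinning wheel and keep pressing until it stands still, so that it stops with the yellow pointer within the red mark (it must stop there, not be nudged there afterwards), and lift off. Do not lift or shift the pat of clay on the wheel or disturb the things around it.

Things in the scene. Friction and masses are not known exactly. Their poses are not given: they have to be found in the camera images.
- banding_wheel: Banding wheel (potter's turntable), fixed to the bench. Origin on the wheel's vertical axis at bench height; its x axis points from the pointer to the axis, z up. Foot 170 mm across; a flat strip 22 mm wide runs along the bench from the foot towards its -x and carries the upright of the pointer 155 mm from the axis, which ends level with the wheel's top.
- wheel_head (a joint): Turn of the round green wheel in rad, growing anticlockwise seen from above; 0 or any whole number of turns is the red mark exactly at the pointer. It starts at rest between -2.6 and -0.6. No end stop. It runs very freely (moment of inertia about 0.01 kg m2): spinning, it loses only about 0.1 to 0.15 rad/s of its speed each second; it stays where it is stopped. Once it has passed 4 rad the peg must not be touched.
- hub (a point): Point on the wheel's axis at the height of its top face (85 mm above the bench). Does not turn. The wheel is a flat green-painted metal disc 260 mm across and 19 mm thick, about 1.2 kg, on a sprung spindle: it gives straight down under a press of 2 to 6 N, 1 mm for each further 2 N, up to 6 mm.
- pointer (a point): Point on the wheel's rim circle (130 mm from the axis, at top height) straight in front of the fixed yellow pointer, whose tip ends 4 mm outside the rim. On the robot's side of the wheel, give or take 0.5 rad.
- mark (a point): Middle of the red mark on the rim of the turning wheel, 130 mm from the axis at top height. The mark is a red patch on the top face and rim, 40 mm wide at the rim and 45 mm long inwards.
- peg: Upright brass finger peg (a small roller that can turn on its own pin) on the turning wheel, 12 mm thick (18 mm at its foot flange), 18 mm high, 100 mm from the axis and diametrically opposite the red mark. Origin at its foot, on the wheel's top face. It sweeps round with the wheel, so fingers that hover lower than 18 mm over the wheel can be struck by it.
- pat: Loose flat pat of grey-brown clay, about 90 x 128 mm and 17 mm thick, 0.2 kg, lying on the middle of the wheel and turning with it; origin in the middle of its underside. It reaches up to 65 mm from the axis, so the wheel's top is bare from there to the rim, save for the peg.
- cup: Clear plastic mixing cup, 74 mm across, 86 mm high, loose bystander; origin under its centre.
- half_mould: White plaster mould half, 66 x 105 x 50 mm, loose bystander; origin under its centre.
- pot: Small clay pinch pot, 88 mm across, 84 mm high, loose bystander; origin under its centre.
- brush: Slip brush with wooden handle, 192 mm long, 14 mm thick, loose bystander; origin under its centre.
- kidney: Flat red rubber kidney, 52 x 96 x 9 mm, loose bystander; origin under its centre.
Not all that is in view belongs to the job. Of the things like the pat, leave any that is blue; of the rest the smaller one is meant.

How it is judged:
By the outcome, as a careful person would: the job done as asked, in the order asked, and still so for the second after the job is handed in, with the robot touching nothing.
It also fails if it takes over 64 s, if anything falls off the work surface, if the arm or the gripper's body presses on something with over 40 N, if the wrist force passes 120 N, or if a joint passes its speed limit or range.

## Working session

There is one attempt and no reset: what is moved stays moved. The work goes in short steps, Python scripts to look and compute and a tool call to move; the robot and the scene stay as the last step left them, time stands still between calls to the robot, and variables do not carry over. Pictures are saved under pics/ and viewed, about 8 in all and at most 12, crops included, and the job is handed in when it is done.

Besides the shell and the picture viewer there is one more tool, called after "Request:" as a command line: name --pt "numbers of a row" for each row, then --argument value for the rest. arm_command: Moves the arm, as the interface text tells. Its arguments: {"type":"object","properties":{"rows":{"type":"array","items":{"type":"array","items":{"type":"number"}}},"squeeze":{"type":"number"}},"required":["rows"]}

```bash
mkdir -p pics; ls
python3 - <<'E'
from bench import bot,get_image,calibration
import cv2,numpy as np
a=get_image("scene");b=get_image("top")
cv2.imwrite("pics/a.png",a[:,:,::-1]);cv2.imwrite("pics/b.png",b[:,:,::-1])
for n in("scene","top","wrist"):print(calibration(n))
print(bot.get_state())
E
```

```text
pics
{'fovy': 49.87172856699022, 'cx': 254.80721278079923, 'cy': 187.76349343456243, 'xyz': array([-0.25314368, -0.62108356,  0.83230761]), 'orientation': array([ 0.85350368, -0.41739045, -0.85581341])}
{'fovy': 50.66168972626721, 'cx': 261.6536362042196, 'cy': 197.5890701454295, 'xyz': array([0.30384037, 0.00347927, 1.40976772]), 'orientation': array([ 0.14633444, -0.14289986, -1.58706294])}
{'fovy': 69.94129952605897, 'cx': 254.3697163738897, 'cy': 188.87123190673012, 'T_tool_cam': array([[-2.39845777e-04,  9.56592492e-01,  2.91428801e-01,
         7.90174590e-02],
       [ 9.99999901e-01,  1.20494615e-04,  4.27485236e-04,
        -4.45498568e-04],
       [ 3.73813566e-04,  2.91428875e-01, -9.56592427e-01,
        -1.34951344e-01],
       [ 0.00000000e+00,  0.00000000e+00,  0.00000000e+00,
         1.00000000e+00]])}
{'t': 0.1, 'q': array([-1.24557872,  0.43512426,  0.0249575 ,  1.57396953, -0.01161425,
        1.13397381, -0.07512059]), 'dq': array([ 0.00047407, -0.00276112, -0.00110493, -0.00344365, -0.00049319,
       -0.00260174,  0.00081189]), 'tau': array([ 3.89278415e-03, -6.69123244e+01,  9.88624692e-01, -3.15149617e+01,
       -6.04766398e-02,  3.73144343e-02,  7.06794231e-05]), 'eef_pos': array([0.25916858, 0.56829181, 0.24805542]), 'orientation': array([-6.66986792e-01, -3.06978597e+00,  2.06937246e-03]), 'ft_force': array([-0.06106002,  0.74842437,  0.29666477]), 'wrist_torque': array([-0.05129297, -0.0271271 , -0.02130976]), 'gripper_width': 0.09200673122239632}
```

View pics/a.png

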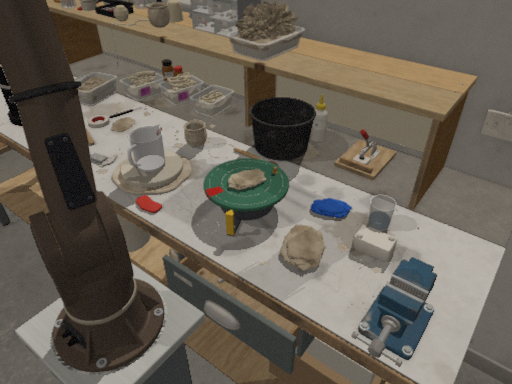

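View pics/b.png

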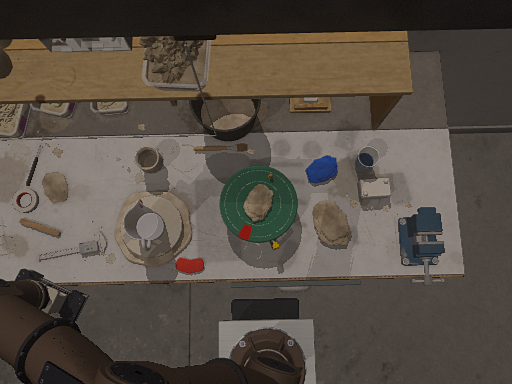

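Candidates for the pat: the clay on the wheel (258,201 in top), a larger clay lump beside it (331,223) and a blue one (322,169). The one on the wheel is meant. The mark is at about (246,231), the peg at (270,177) and the pointer at (275,244).

```bash
cat > h.py <<'E'
import numpy as np,cv2
from scipy.spatial.transform import Rotation as R
from bench import bot,get_image,calibration,spotter
def back(cam,px,z):
    c=calibration(cam);f=192/np.tan(np.radians(c['fovy']/2))
    px=np.atleast_2d(np.asarray(px,float)) # col,row
    d=np.c_[(px[:,0]-c['cx'])/f,-(px[:,1]-c['cy'])/f,-np.ones(len(px))]
    d=d@R.from_rotvec(c['orientation']).as_matrix().T
    o=np.array(c['xyz']);return o+d*((z-o[2])/d[:,2])[:,None]
def hsv(im):return cv2.cvtColor(im,cv2.COLOR_RGB2HSV)
def px(m):r,c=np.nonzero(m);return np.c_[c,r]
E
python3 - <<'E'
from h import *
for cam,roi in(("top",(215,305,160,255)),("scene",(195,300,150,245))):
    im=get_image(cam);h=hsv(im);box=np.zeros(h.shape[:2],bool);box[roi[2]:roi[3],roi[0]:roi[1]]=1
    H,S,V=h[...,0],h[...,1],h[...,2]
    g=(H>50)&(H<95)&(S>80)&(V>30)&box
    red=((H<6)|(H>172))&(S>150)&(V>80)&box
    yel=(H>14)&(H<32)&(S>140)&(V>60)&box
    hull=cv2.convexHull(px(g|red).astype(np.int32))[:,0]
    P=back(cam,hull,0.085)[:,:2]
    A=np.c_[2*P,np.ones(len(P))];s=np.linalg.lstsq(A,(P**2).sum(1),rcond=None)[0]
    print(cam,"centre",s[:2],"r",np.sqrt(s[2]+s[0]**2+s[1]**2))
    print("red",px(red).mean(0),red.sum(),back(cam,px(red).mean(0),.085))
    n,l,st,ce=cv2.connectedComponentsWithStats(yel.astype(np.uint8))
    for i in range(1,n):
        if st[i,4]>4:print("yel",st[i],ce[i],back(cam,ce[i],.085))
    c=im[roi[2]-10:roi[3]+10,roi[0]-10:roi[1]+10,::-1];cv2.imwrite(f"pics/c_{cam}.png",cv2.resize(c,None,fx=4,fy=4,interpolation=2))
a,b=cv2.imread("pics/c_top.png"),cv2.imread("pics/c_scene.png")
k=min(a.shape[0],b.shape[0]);o=np.hstack([a[:k],b[:k]]);cv2.imwrite("pics/d.png",cv2.resize(o,None,fx=.8,fy=.8))
s=bot.get_state();print(R.from_rotvec(s['orientation']).as_matrix().round(3),bot.tip_extent)
E
```

```text
top centre [0.53230838 0.01539499] r 0.12791515635010275
red [244.84892086 231.72661871] 139 [[0.4375394 0.0611206 0.085    ]]
yel [268 174   5   4  13] [270.         175.30769231] [[ 0.62534964 -0.02578567  0.085     ]]
yel [272 241   7   9  42] [274.92857143 244.97619048] [[ 0.39233312 -0.036093    0.085     ]]
scene centre [0.52830963 0.01068453] r 0.12986223180929793
red [213.79207921 190.62376238] 101 [[0.43962659 0.06311876 0.085     ]]
yel [273 167   4   7  16] [274.4375 170.375 ] [[ 0.63251049 -0.02041774  0.085     ]]
yel [225 209   9  26 185] [229.63783784 221.68108108] [[ 0.36296571 -0.06238122  0.085     ]]
[[-0.91   0.415 -0.   ]
 [ 0.415  0.91  -0.001]
 [-0.    -0.001 -1.   ]] 0.022
```

View pics/d.png

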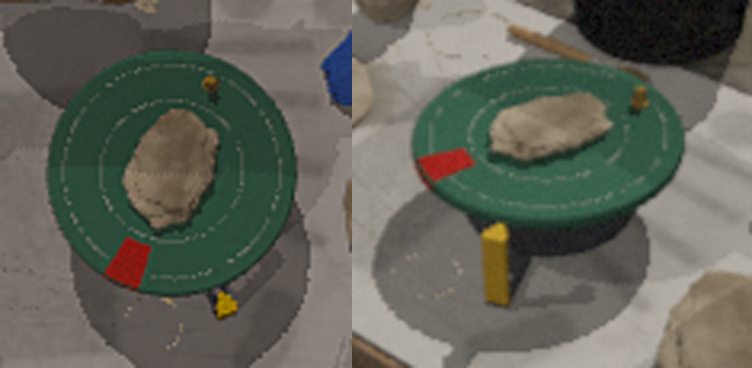

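The pat is confirmed on the wheel. The joint is at about -0.8 rad and the tool's y axis lies along the tangent at the peg. I'll move above the start of the flick with the fingers closed.

Request:
arm_command --pt "-6 -4 -3 0 0 0 0" --pt "-57.6 -44.1 -3 0 0 0 0" --pt "-57.6 -44.1 -3 0 0 0 0" --pt "-57.6 -44.1 -3 0 0 0 0" --pt "-57.6 -44.1 -3 0 0 0 0" --pt "-57.6 -44.1 -3 0 0 0 0" --pt "-57.6 -44.1 -3 0 0 0 0" --pt "-57.6 -44.1 -3 0 0 0 0" --pt "-57.6 -44.1 -3 0 0 0 0" --pt "-57.6 -44.1 -3 0 0 0 0" --pt "-57.6 -44.1 -3 0 0 0 0" --pt "-57.6 -44.1 -3 0 0 0 0" --squeeze 20

```text
t: 1.2
eef_pos: [0.4939, 0.1286, 0.2742]
orientation: [0.667, 3.07, -0.001]
ft_force: [0.8, 1.1, -0.4]
gripper_width: 0.0159
```

Request:
arm_command --pt "-18 -13.9 7 0 0 0 0" --pt "-18 -13.9 7 0 0 0 0" --pt "-18 -13.9 7 0 0 0 0" --pt "-18 -13.9 7 0 0 0 0" --pt "-18 -13.9 7 0 0 0 0" --pt "-18 -13.9 7 0 0 0 0" --pt "-18 -13.9 7 0 0 0 0" --pt "-18 -13.9 7 0 0 0 0" --pt "-18 -13.9 10.4 0 0 0 0" --pt "-18 -13.9 10.4 0 0 0 0" --pt "-18 -13.9 10.4 0 0 0 0"

```text
t: 2.12
eef_pos: [0.5986, -0.071, 0.1695]
orientation: [-0.663, -3.067, 0.001]
ft_force: [-0.6, 0.2, 0.5]
gripper_width: 0.0005
```

Run:
```python
from h import *
s=bot.get_state();print(s['eef_pos'],s['orientation'],s['ft_force'],s['gripper_width'])
ims=[get_image(n)[:,:,::-1] for n in("wrist","scene","top")]
for n,i in zip("wst",ims):cv2.imwrite(f"pics/e{n}.png",i)
cv2.imwrite("pics/e.png",np.hstack([ims[0],ims[1][140:250,180:310].repeat(3,0).repeat(3,1)[:384]])[:, :800])
```

```text
[ 0.59863301 -0.0709719   0.16950537] [-6.63314983e-01 -3.06698846e+00  8.53008535e-04] [-0.62173647  0.16175247  0.45497278] 0.00047872153106618906Traceback (most recent call last):
  File "<stdin>", line 5, in <module>
    return _nx.concatenate(arrs, 1, dtype=dtype, casting=casting)
           ~~~~~~~~~~~~~~~^^^^^^^^^^^^^^^^^^^^^^^^^^^^^^^^^^^^^^^
ValueError: all the input array dimensions except for the concatenation axis must match exactly, but along dimension 0, the array at index 0 has size 384 and the array at index 1 has size 330
```

Run:
```python
import cv2,numpy as np
w,s=cv2.imread("pics/ew.png"),cv2.imread("pics/es.png")
cv2.imwrite("pics/e.png",np.hstack([w,cv2.resize(s[140:268,185:281],(288,384))]))
```

```text
(no output)
```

View pics/e.png

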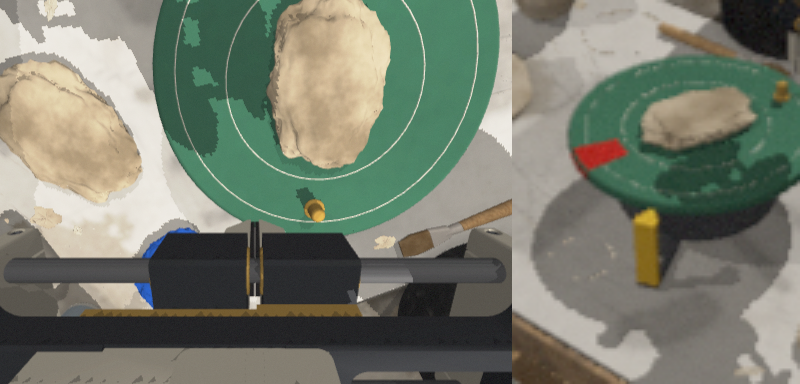

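```bash
cat >> h.py <<'E'
def wback(pxs,z,s):
    c=calibration("wrist");f=192/np.tan(np.radians(c['fovy']/2));T=c['T_tool_cam']
    Rt=R.from_rotvec(s['orientation']).as_matrix();pxs=np.atleast_2d(np.asarray(pxs,float))
    d=np.c_[(pxs[:,0]-c['cx'])/f,-(pxs[:,1]-c['cy'])/f,-np.ones(len(pxs))]@T[:3,:3].T@Rt.T
    o=s['eef_pos']+Rt@T[:3,3];return o+d*((z-o[2])/d[:,2])[:,None]
E
python3 - <<'E'
from h import *
s=bot.get_state();Rt=R.from_rotvec(s['orientation']).as_matrix()
for p,z in(((318,214),.103),((314,205),.085)):
    q=wback(p,z,s)[0];print(q,(Rt.T@(q-s['eef_pos'])))
im=cv2.imread("pics/ew.png");h=hsv(im[:,:,::-1]);g=(h[...,0]>50)&(h[...,0]<95)&(h[...,1]>80);g[225:]=0
P=px(g);hull=cv2.convexHull(P.astype(np.int32))[:,0];hull=hull[(hull[:,1]>3)&(hull[:,1]<215)]
W=wback(hull,.085,s)[:,:2];a=np.linalg.lstsq(np.c_[2*W,np.ones(len(W))],(W**2).sum(1),rcond=None)[0];print(a[:2],np.sqrt(a[2]+a[0]**2+a[1]**2),len(W))
E
```

```text
[ 0.62520397 -0.02785695  0.103     ] [-0.0040404   0.05025184  0.06883609]
[ 0.62453203 -0.02702055  0.085     ] [-0.00305319  0.05072979  0.08683464]
[0.53632143 0.01400731] 0.12813772859266398 48
```

Request:
arm_command --pt "-0.2 0 3.5 0 0 0 0" --pt "-0.2 0 5.0 0 0 0 0" --pt "-0.2 0 5.5 0 0 0 0" --pt "-0.2 0 5.5 0 0 0 0" --pt "-0.2 0 5.5 0 0 0 0" --pt "-0.2 0 5.5 0 0 0 0"

```text
t: 2.77
eef_pos: [0.6035, -0.0728, 0.1185]
orientation: [0.664, 3.066, 0.001]
ft_force: [0.3, 0.5, 0.1]
gripper_width: 0.0006
```

```bash
cat >> h.py <<'E'
C={"top":(.53231,.0154),"scene":(.5283,.0107)}
def redang(cam):
    im=get_image(cam);h=hsv(im);roi=dict(top=(215,305,160,255),scene=(195,300,150,245))[cam]
    m=((h[...,0]<6)|(h[...,0]>172))&(h[...,1]>150)&(h[...,2]>70);b=np.zeros_like(m);b[roi[2]:roi[3],roi[0]:roi[1]]=1;m&=b
    n,l,st,ce=cv2.connectedComponentsWithStats(m.astype(np.uint8))
    if n<2:return None
    i=1+np.argmax(st[1:,4]);d=back(cam,ce[i],.085)[0,:2]-C[cam]
    return np.degrees(np.arctan2(d[1],d[0]))%360,np.hypot(*d),int(st[i,4])
E
python3 - <<'E'
from h import *
print(bot.get_state()['eef_pos'],bot.get_state()['ft_force'],redang("top"),redang("scene"))
im=cv2.imread("pics/b.png")[225:255,255:295]
cv2.imwrite("pics/f.png",cv2.resize(im,None,fx=16,fy=16,interpolation=cv2.INTER_NEAREST))
for p in((271.2,240.6),(274.9,245)):
  d=back("top",p,.085)[0,:2]-C["top"];print(d,np.degrees(np.arctan2(d[1],d[0]))%360)
d=back("scene",(229.7,211),.085)[0,:2]-C["scene"];print(d,np.degrees(np.arctan2(d[1],d[0]))%360)
E
```

```text
[ 0.60354611 -0.07277387  0.11850663] [0.32600028 0.47721521 0.06782945] (np.float64(153.18568776920154), np.float64(0.10650011975161952), 121) (np.float64(149.41079619590082), np.float64(0.1030082565483784), 101)
[-0.12553482 -0.03973112] 197.5623075228505
[-0.14005195 -0.05139809] 200.15278507259214
[-0.13136659 -0.04478755] 198.82607158694333
```

View pics/f.png

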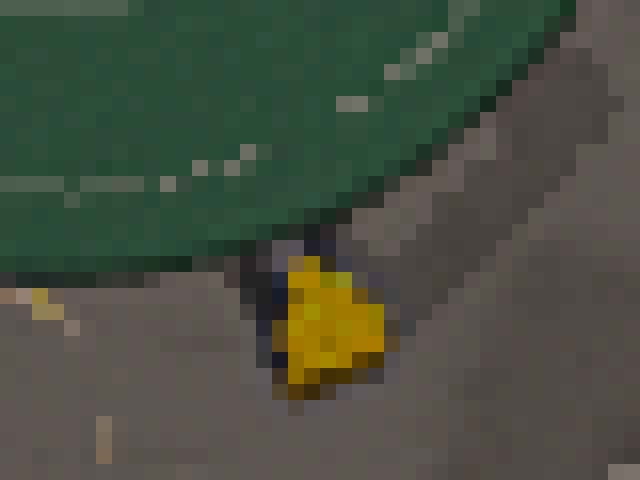

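Request:
arm_command --pt "0.1 0.8 0.3 0 0 0 0" --pt "0.1 2.4 0.3 0 0 0 0" --pt "0.1 4.1 0.3 0 0 0 0" --pt "0.1 5.8 0.3 0 0 0 0" --pt "0.1 7.5 0.3 0 0 0 0" --pt "0.1 7.5 0.3 0 0 0 0" --pt "0.1 7.5 -0.5 0 0 0 0" --pt "0.1 7.5 -4 0 0 0 0" --pt "0.1 7.5 -6 0 0 0 0" --pt "0.1 7.5 -6 0 0 0 0"

```text
t: 3.7
eef_pos: [0.6357, -0.005, 0.1835]
orientation: [0.665, 3.059, 0.003]
ft_force: [0.1, -0.5, 0.5]
gripper_width: 0.0002
```

```bash
sed -i 's/"scene":(.5283,.0107)/"scene":(.533,.0145)/' h.py
python3 - <<'E'
from h import *
for i in range(3):
  for c in("top","scene"):
    t=bot.get_state()['t'];print(round(float(t),3),c,redang(c))
print(bot.get_state()['eef_pos'])
E
```

```text
3.7 top (np.float64(249.1612366746715), np.float64(0.11189392873678757), 97)
3.75 scene (np.float64(257.27722062288376), np.float64(0.10219861487364497), 111)
3.8 top (np.float64(264.30878623894347), np.float64(0.11118243002807601), 102)
3.85 scene (np.float64(272.71327146774286), np.float64(0.10301803373933643), 103)
3.9 top (np.float64(279.78467066728547), np.float64(0.10927204274069263), 107)
3.95 scene (np.float64(288.28669301317444), np.float64(0.10286902730809416), 97)
[ 0.63246748 -0.00421613  0.17728778]
```

Request:
arm_command --pt "3 1.2 0 0 0 0 0" --pt "7 2.6 1 0 0 0 0" --pt "11 4.1 2 0 0 0 0" --pt "15.4 5.8 3 0 0 0 0" --pt "15.4 5.8 4 0 0 0 0" --pt "15.4 5.8 4 0 0 0 0" --pt "15.4 5.8 4 0 0 0 0" --pt "15.4 5.8 4 0 0 0 0" --pt "15.4 5.8 4 0 0 0 0" --pt "15.4 5.8 4 0 0 0 0"

```text
t: 4.83
eef_pos: [0.5175, 0.1112, 0.1374]
orientation: [0.668, 3.067, -0.0]
ft_force: [-0.2, 0.3, 0.1]
gripper_width: 0.0009
```

Run:
```python
from h import *
for i in range(3):
  for c in("top","scene"):
    t=bot.get_state()['t'];print(round(float(t),3),c,redang(c))
print(bot.get_state()['eef_pos'],bot.get_state()['ft_force'])
ims=[get_image("scene"),get_image("wrist")]
cv2.imwrite("pics/g.png",cv2.resize(np.hstack(ims)[:,:,::-1],(800,300)))
```

```text
4.833 top None
4.883 scene (np.float64(64.14382395594497), np.float64(0.10966499465053622), 71)
4.933 top None
4.983 scene (np.float64(77.34186109908433), np.float64(0.10790059298022557), 73)
5.033 top None
5.083 scene (np.float64(91.4911160561499), np.float64(0.1081871963328014), 76)
[0.5165477  0.11210028 0.13705999] [-0.57106263 -0.34339685  0.3918522 ]
```

View pics/g.png

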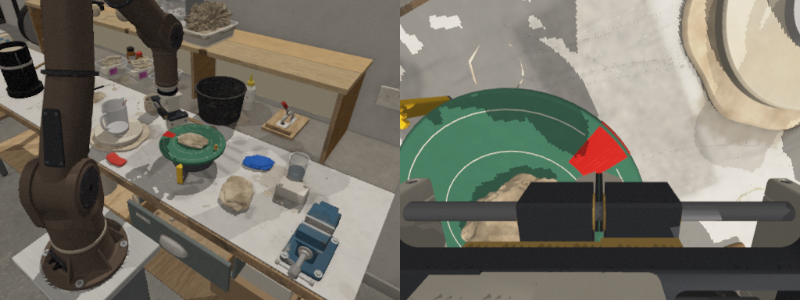

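Request:
arm_command --pt "0 0 0 0 0 0 0" --pt "0 0 0 0 0 0 0" --pt "0 0 0 0 0 0 0" --pt "0 0 0 0 0 0 0" --pt "0 0 0 0 0 0 0" --pt "0 0 0 0 0 0 0" --pt "0 0 0 0 0 0 0" --pt "0 0 0 0 0 0 0" --pt "0 0 0 0 0 0 0" --pt "0 0 0 0 0 0 0" --pt "0 0 0 0 0 0 0" --pt "0 0 0 0 0 0 0"

```text
t: 6.23
eef_pos: [0.5164, 0.1122, 0.137]
orientation: [0.665, 3.068, -0.0]
ft_force: [-0.3, 0.6, -0.1]
gripper_width: 0.0005
```

Request:
arm_command --pt "0 0 0 0 0 0 0" --pt "0 0 0 0 0 0 0" --pt "0 0 0 0 0 0 0" --pt "0 0 0 0 0 0 0" --pt "0 0 0 0 0 0 0" --pt "0 0 0 0 0 0 0" --pt "0 0 0 0 0 0 0" --pt "0 0 0 0 0 0 0" --pt "0 0 0 0 0 0 0" --pt "0 0 0 0 0 0 0" --pt "0 0 0 0 0 0 0" --pt "0 0 0 0 0 0 0"

```text
t: 7.23
eef_pos: [0.5164, 0.1122, 0.137]
orientation: [0.665, 3.068, -0.0]
ft_force: [0.7, -1.0, -0.1]
gripper_width: 0.0003
```

Run:
```python
from h import *
for i in range(10):
    t=bot.get_state()['t'];print(round(float(t),3),redang("scene"))
print(bot.get_state()['eef_pos'],bot.get_state()['ft_force'])
```

```text
7.233 (np.float64(21.83992983394096), np.float64(0.10824606244006495), 72)
7.283 (np.float64(28.12488600250866), np.float64(0.10955300752693162), 75)
7.333 (np.float64(34.061164969679865), np.float64(0.10876072639656059), 72)
7.383 (np.float64(40.08847803896679), np.float64(0.10799471896781272), 69)
7.433 (np.float64(46.143117473104276), np.float64(0.10833948810490733), 68)
7.483 (np.float64(52.00247924321357), np.float64(0.10833793667703884), 73)
7.533 (np.float64(58.09940547049014), np.float64(0.10926925644425632), 71)
7.583 (np.float64(63.88824488898237), np.float64(0.10940947172843075), 69)
7.633 (np.float64(69.84984703898438), np.float64(0.10895175132908204), 74)
7.683 (np.float64(75.71298693588258), np.float64(0.10728453776708534), 71)
[0.51647597 0.11227143 0.13704456] [1.33379136 0.92334144 0.0921746 ]
```

Request:
arm_command --pt "0 0 0 0 0 0 0" --pt "0 0 0 0 0 0 0" --pt "0 0 0 0 0 0 0" --pt "0 0 0 0 0 0 0" --pt "0 0 0 0 0 0 0" --pt "0 0 0 0 0 0 0" --pt "0 0 0 0 0 0 0" --pt "0 0 0 0 0 0 0" --pt "0 0 0 0 0 0 0" --pt "0 0 0 0 0 0 0" --pt "0 0 0 0 0 0 0" --pt "0 0 0 0 0 0 0"

```text
t: 8.73
eef_pos: [0.5164, 0.1122, 0.137]
orientation: [0.665, 3.068, -0.0]
ft_force: [0.5, -0.3, -0.1]
gripper_width: 0.0007
```

Request:
arm_command --pt "0 0 0 0 0 0 0" --pt "0 0 0 0 0 0 0" --pt "0 0 0 0 0 0 0" --pt "0 0 0 0 0 0 0" --pt "0 0 0 0 0 0 0" --pt "0 0 0 0 0 0 0" --pt "0 0 0 0 0 0 0" --pt "0 0 0 0 0 0 0" --pt "0 0 0 0 0 0 0" --pt "0 0 0 0 0 0 0" --pt "0 0 0 0 0 0 0"

```text
t: 9.65
eef_pos: [0.5164, 0.1122, 0.137]
orientation: [0.665, 3.068, -0.0]
ft_force: [-0.3, 0.7, -0.7]
gripper_width: 0.0001
```

Run:
```python
from h import *
for i in range(22):
    t=bot.get_state()['t'];r=redang("scene");print(round(float(t),3),r and (round(r[0],1),r[2]))
print(bot.get_state()['eef_pos'],bot.get_state()['ft_force'])
```

```text
9.65 (np.float64(303.9), 90)
9.7 (np.float64(309.6), 91)
9.75 (np.float64(315.2), 87)
9.8 (np.float64(320.4), 89)
9.85 (np.float64(325.5), 88)
9.9 (np.float64(330.5), 81)
9.95 (np.float64(335.8), 83)
10.0 (np.float64(341.3), 82)
10.05 (np.float64(346.4), 80)
10.1 (np.float64(351.6), 82)
10.15 (np.float64(356.7), 80)
10.2 (np.float64(1.5), 78)
10.25 (np.float64(6.7), 78)
10.3 (np.float64(11.7), 75)
10.35 (np.float64(16.8), 73)
10.4 (np.float64(21.6), 72)
10.45 (np.float64(26.5), 74)
10.5 (np.float64(31.3), 69)
10.55 (np.float64(36.0), 69)
10.6 (np.float64(41.2), 68)
10.65 (np.float64(46.0), 67)
10.7 (np.float64(50.7), 70)
[0.51644643 0.11225931 0.1370563 ] [-0.59548469  0.18771702  0.01846993]
```

Request:
arm_command --pt "0 0 0 0 0 0 0" --pt "0 0 0 0 0 0 0" --pt "0 0 0 0 0 0 0" --pt "0 0 0 0 0 0 0" --pt "0 0 0 0 0 0 0" --pt "0 0 0 0 0 0 0" --pt "0 0 0 0 0 0 0" --pt "0 0 0 0 0 0 0" --pt "0 0 0 0 0 0 0" --pt "0 0 0 0 0 0 0" --pt "0 0 0 0 0 0 0" --pt "0 0 0 0 0 0 0"

```text
t: 11.75
eef_pos: [0.5165, 0.1122, 0.137]
orientation: [0.665, 3.068, -0.0]
ft_force: [-0.6, -0.9, -0.8]
gripper_width: 0.0005
```

Request:
arm_command --pt "0 0 0 0 0 0 0" --pt "0 0 0 0 0 0 0" --pt "0 0 0 0 0 0 0" --pt "0 0 0 0 0 0 0" --pt "0 0 0 0 0 0 0" --pt "0 0 0 0 0 0 0" --pt "0 0 0 0 0 0 0" --pt "0 0 0 0 0 0 0" --pt "0 0 0 0 0 0 0" --pt "0 0 0 0 0 0 0" --pt "0 0 0 0 0 0 0" --pt "0 0 0 0 0 0 0"

```text
t: 12.75
eef_pos: [0.5165, 0.1123, 0.137]
orientation: [0.665, 3.068, -0.0]
ft_force: [-0.2, 0.2, 0.6]
gripper_width: 0.0001
```

Request:
arm_command --pt "0 0 0 0 0 0 0" --pt "0 0 0 0 0 0 0" --pt "0 0 0 0 0 0 0" --pt "0 0 0 0 0 0 0" --pt "0 0 0 0 0 0 0" --pt "0 0 0 0 0 0 0" --pt "0 0 0 0 0 0 0" --pt "0 0 0 0 0 0 0" --pt "0 0 0 0 0 0 0" --pt "0 0 0 0 0 0 0" --pt "0 0 0 0 0 0 0"

```text
t: 13.67
eef_pos: [0.5165, 0.1123, 0.137]
orientation: [0.665, 3.068, -0.0]
ft_force: [-0.5, -0.5, -1.1]
gripper_width: 0.0003
```

Run:
```python
from h import *
for i in range(5):
    t=bot.get_state()['t'];r=redang("scene");print(round(float(t),3),r and (round(r[0],1),r[2]))
print(bot.get_state()['eef_pos'],bot.get_state()['ft_force'])
```

```text
13.667 (np.float64(314.8), 87)
13.717 (np.float64(318.3), 91)
13.767 (np.float64(321.9), 86)
13.817 (np.float64(326.0), 87)
13.867 (np.float64(329.7), 87)
[0.51643361 0.11224285 0.13703995] [0.79682234 0.48101038 0.26695301]
```

Request:
arm_command --pt "0 0 1.2 0 0 0 0" --pt "0 0 2.2 0 0 0 0" --pt "0 0 2.5 0 0 0 0" --pt "0 0 2.5 0 0 0 0" --pt "0 0 2.5 0 0 0 0" --pt "0 0 2.5 0 0 0 0" --pt "0 0 2.5 0 0 0 0" --pt "0 0 2.5 0 0 0 0" --pt "0 0 2.5 0 0 0 0" --pt "0 0 2.5 0 0 0 0" --pt "0 0 2.5 0 0 0 0" --pt "0 0 2.5 0 0 0 0"

```text
t: 14.92
eef_pos: [0.5165, 0.1122, 0.1121]
orientation: [0.665, 3.068, -0.0]
ft_force: [0.0, 0.3, -0.9]
gripper_width: 0.0001
```

Run:
```python
from h import *
for i in range(10):
    t=bot.get_state()['t'];r=redang("scene");print(round(float(t),3),r and (round(r[0],1),r[2]))
print(bot.get_state()['eef_pos'],bot.get_state()['ft_force'])
```

```text
14.917 (np.float64(42.0), 54)
14.967 (np.float64(43.6), 44)
15.017 (np.float64(46.3), 32)
15.067 (np.float64(48.9), 21)
15.117 (np.float64(54.5), 10)
15.167 (np.float64(58.4), 9)
15.217 (np.float64(61.9), 7)
15.267 (np.float64(66.4), 7)
15.317 (np.float64(68.7), 7)
15.367 (np.float64(74.2), 9)
[0.51644935 0.1122216  0.1120064 ] [0.02002048 0.27176686 0.03941584]
```

Request:
arm_command --pt "0 0 0.1 0 0 0 0" --pt "0 0 0.25 0 0 0 0" --pt "0 0 0.25 0 0 0 0" --pt "0 0 0.25 0 0 0 0" --pt "0 0 0.25 0 0 0 0" --pt "0 0 0.25 0 0 0 0" --pt "0 0 0.25 0 0 0 0" --pt "0 0 0.25 0 0 0 0" --pt "0 0 0.25 0 0 0 0" --pt "0 0 0.25 0 0 0 0" --pt "0 0 0.25 0 0 0 0" --pt "0 0 0.25 0 0 0 0"

```text
t: 16.42
eef_pos: [0.5165, 0.1122, 0.1095]
orientation: [0.665, 3.068, -0.0]
ft_force: [-0.4, 0.7, 0.1]
gripper_width: 0.0007
```

Run:
```python
from h import *
for i in range(6):
    t=bot.get_state()['t'];r=redang("scene");print(round(float(t),3),r and (round(r[0],1),r[2]))
print(bot.get_state()['eef_pos'],bot.get_state()['ft_force'])
```

```text
16.417 (np.float64(135.3), 92)
16.467 (np.float64(137.7), 94)
16.517 (np.float64(140.5), 96)
16.567 (np.float64(143.3), 96)
16.617 (np.float64(146.1), 95)
16.667 (np.float64(149.0), 99)
[0.51647671 0.1122141  0.10951347] [ 0.50952175 -0.05418382  0.0937748 ]
```

Request:
arm_command --pt "0 0 0 0 0 0 0" --pt "0 0 0 0 0 0 0" --pt "0 0 0 0 0 0 0" --pt "0 0 0 0 0 0 0" --pt "0 0 0 0 0 0 0" --pt "0 0 0 0 0 0 0" --pt "0 0 0 0 0 0 0" --pt "0 0 0 0 0 0 0" --pt "0 0 0 0 0 0 0" --pt "0 0 0.45 0 0 0 0" --pt "0 0 0.45 0 0 0 0" --pt "0 0 0.45 0 0 0 0"

```text
t: 17.72
eef_pos: [0.5169, 0.1124, 0.1051]
orientation: [0.665, 3.068, 0.0]
ft_force: [-0.6, 0.4, 6.1]
gripper_width: 0.0005
```

Run:
```python
from h import *
for i in range(4):
    t=bot.get_state()['t'];r=redang("scene");print(round(float(t),3),r and (round(r[0],1),r[2]))
print(bot.get_state()['eef_pos'],bot.get_state()['ft_force'])
```

```text
17.717 (np.float64(194.6), 112)
17.767 (np.float64(194.6), 110)
17.817 (np.float64(194.6), 111)
17.867 (np.float64(194.4), 109)
[0.51705937 0.11242258 0.10535532] [-0.24835455 -0.10284618  4.90816001]
```

Request:
arm_command --pt "0 0 -0.5 0 0 0 0" --pt "0 0 -2 0 0 0 0" --pt "0 0 -5 0 0 0 0" --pt "0 0 -8 0 0 0 0" --pt "0 0 -10 0 0 0 0" --pt "0 0 -10 0 0 0 0" --pt "0 0 -10 0 0 0 0" --pt "0 0 -10 0 0 0 0"

```text
t: 18.58
eef_pos: [0.5163, 0.1124, 0.2048]
orientation: [0.665, 3.068, 0.0]
ft_force: [0.0, 0.3, -0.5]
gripper_width: 0.0003
```

Run:
```python
from h import *
print(redang("scene"));a=get_image("scene");b=get_image("wrist")
c=cv2.resize(a[150:250,190:315],(500,400),interpolation=cv2.INTER_CUBIC)
cv2.imwrite("pics/i.png",np.hstack([c,cv2.resize(b,(300,225)).repeat(1,0) if 0 else cv2.copyMakeBorder(cv2.resize(b,(300,225)),0,175,0,0,0)])[:,:,::-1])
print(bot.get_state()['eef_pos'],bot.get_state()['ft_force'])
```

```text
(np.float64(195.73727669764986), np.float64(0.10272016639330302), 109)
[0.5160752  0.11225208 0.20426439] [ 0.65515896  0.31601759 -0.01327878]
```

View pics/i.png

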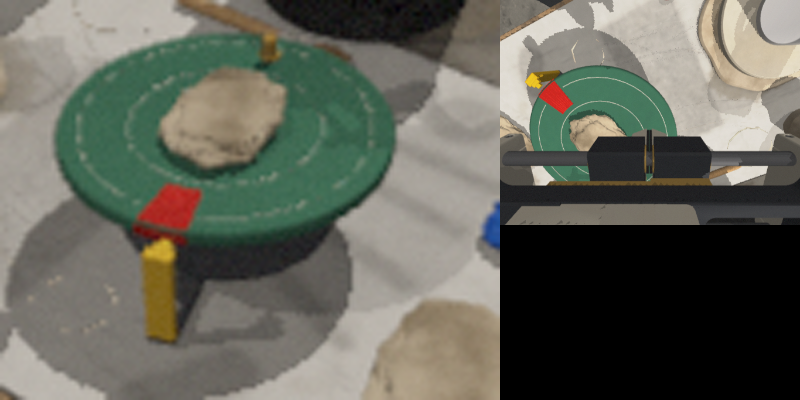

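```bash
python3 -c "
from bench import bot
print(bot.hand_in())"
```

```text
the job is handed in; nothing more can be done
None
```

I flicked the brass peg with the closed fingertips, and the wheel spun off anticlockwise at about 2.7 rad/s. It coasted freely for nearly four turns. I then pressed lightly on the bare rim, with about 5–6 N on the wrist sensor, until the wheel stood still, and lifted straight up.

**Pointer and mark:** The last picture shows the yellow pointer in front of the red mark, with the mark showing on both sides of it. The scene camera put the mark's middle about 4–5° short of the pointer, where up to about 8.8° is allowed. That margin is somewhat soft, because the cameras disagreed by 2–5° on angles. The reading went from 194.5° to 195.7° across the lift-off. I took that as the finger no longer hiding part of the mark, but did not check it separately.

**Pat and surroundings:** The pat of clay still looked to be in the middle of the wheel. After the flick, the gripper touched nothing but the wheel top. I did not measure the pat or the other loose things again at the end.

**Hand-in:** I handed the job in at about 18.7 s with the arm clear of everything; it gave no verdict.

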